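# Lock a die cassette into a bench crimping machine

## Task

With the fingertips, gently push the die cassette along its channel until it is fully home against the stop under the machine's head. Then hold the bolt's spring catch down with one fingertip and, keeping it held, push the bolt's stud with the other fingertip until the bolt is fully home in the cassette's slot; only then let the catch spring back up and move clear. Do not grip or lift anything, and leave the other things on the machine and bench where they are.

Things in the scene. Friction and masses are not known exactly. Their poses are not given: they have to be found in the camera images.
- machine: bench crimping machine, fixed, at a new place and yaw each time. Origin: on the bench, below the bolt's line. Axes: x away from its front edge (the way the bolt slides home), y left, z up; (m) marks x, y, z in mm in this frame. Grey bed x -130..140, y -240..150, top at z 35. A channel between two rails (inside 53 mm apart, tops z 50) runs along y at x 50, from y 140 to the stop.
- stop (a point): middle of the face of the steel stop that ends the channel under the head, at x 50, y -80, z 58 (m). The white head stands round it: column x -5..130, y -235..-105, up to z 250 (motor on it to z 343); upper jaw x 10..95, y -120..-46, from z 138 up, with a ram down to z 110; control box on the front x -62..-4, y -222..-125, z 125..240. Axes as the machine's.
- cassette: die cassette in the channel: aluminium block 50 (x) x 110 (y) mm, die and pillars at its -y end (62 mm high, 66 with the button), plain tail 48 mm high at its +y end; 0.7 to 1.0 kg. Origin: centre of its underside, on the bed; axes as the machine's. Push its flat +y end face, 55 mm from the origin, towards -y. Fully home it touches the stop, origin at x 50, y -25 (m); it starts 25 to 50 mm short of that.
- slot (a point): mouth of the cassette's cross slot, on its -x side, 25 mm from the cassette's origin towards +y and 29 mm above its underside; 22 mm wide, 20 mm high. The bolt can enter it only when the cassette is home. Axes as the cassette's.
- bolt (a joint): position of the locking bolt, m: 0 drawn back (start), 0.030 fully home, its hard end; it slides along +x of the machine at y 0. Friction about 2 N. Flat steel bar 16 mm wide, top at z 70 (m), in two guides with tops at z 75 (x -100..-82 and x -10..12). With the catch up it is locked at 0 and at 0.030.
- stud_top (a point): centre of the top of the bolt's upright round finger stud, 15 mm in diameter, from z 74 to z 108; at x -55, y 0 (m) at the start, x -25 when the bolt is home. Push its -x side. Axes as the machine's.
- catch (a joint): angle of the spring safety catch, rad: 0 up (locking), 0.18 fully down, its hard end; below about 0.085 rad the bolt stays blocked. A long steel flap hinged along x at y 82, z 84 (m), its free edge a rolled lip. At the lip: 4.5 N to start, 8.5 N fully down, 7.5 mm of travel, the first 3.5 mm free the bolt. Released, it springs up by itself, into a notch of the bolt at either end.
- catch_lip (a point): middle of the lip's top, at x -60, y 40, z 94 (m) with the catch up. The lip is 8 mm thick, 85 mm long, from x -102 to x -18: a fingertip can slide along it while the bolt moves. Stud and lip are 40 mm apart in y, and the stud's top (z 108) stands higher than the lip, so two fingertips at one height reach both: one on the lip, one behind the stud. Hinge blocks at both ends, y 74..90, tops z 90.
- spare_cassette: a second, identical die cassette lying on the bench beside the machine, not in it; leave it. Origin: centre of its underside.
- lug: loose copper cable lug, 62 x 20 x 14 mm, lying on the machine's bed in front of the head; leave it. Origin: under its middle.
- dish: round yellow plastic dish of small copper terminals, 82 mm across, 20 mm high, on the bench left of the machine; leave it. Origin: centre of its underside.
- screwdriver: screwdriver 190 mm long lying on the bench; leave it. Origin: under its middle.
- oiler: white plastic oil bottle, 44 mm across, 115 mm high, standing on the bench; leave it. Origin: centre of its underside.
- tape: roll of black tape, 90 mm across, 24 mm high, lying flat on the bench; leave it. Origin: centre of its underside.
- caliper: small steel caliper 103 x 43 x 8 mm lying on the left of the bed, beside the catch; leave it. Origin: on its underside, 25 mm from the end without jaws.

How it is judged:
On the way, in this order (a step that is already met when the one before it is completed fails the run):
1. the cassette is pushed fully home (within 3 mm), the bolt still drawn back (y of cassette in the frame of machine below -0.022 m and value of joint bolt below 0.004 m), for 0.1 s.
2. the bolt is on its way (8 to 24 mm) while a fingertip holds the catch down (value of joint bolt between 0.008 and 0.024 m and value of joint catch above 0.07 rad and contact force between the fingers and catch above 0.3 N), for 0.03 s.
3. the bolt arrives home (28 mm or more of 30) with the catch still held down (value of joint bolt above 0.028 m and value of joint catch above 0.05 rad and contact force between the fingers and catch above 0.3 N), for 0.05 s.
At the end, for the whole second after the job is handed in: Cassette at rest on the bed within 3 mm of fully home, bolt at least 28 mm of its 30 mm in, catch sprung back up (under 0.03 rad) in the bolt's second notch (y of cassette in the frame of machine below -0.022 m and height (world z) of cassette below 0.039 m and value of joint bolt above 0.028 m and value of joint catch below 0.03 rad and linear speed of cassette below 0.01 m/s); the robot touches nothing.
It fails at once if the cassette is lifted (more than 8 mm) or tipped (height (world z) of cassette above 0.043 m or angle between cassette's own z axis and vertical above 0.15 rad).
It fails at once if the cassette is gripped: fingers touch it with the grasp point between its sides (x of the grasp point in the frame of cassette between -0.02 and 0.02 m and y of the grasp point in the frame of cassette between -0.055 and 0.042 m and z of the grasp point in the frame of cassette below 0.062 m and contact force between the fingers and cassette above 2 N).
It fails at once if the cassette is rammed (over 50 N from the fingers) (contact force between the fingers and cassette above 50 N).
It fails at once if another thing is moved more than 20 mm or lifted (distance of any of spare_cassette, lug, dish, screwdriver, oiler, tape, caliper from where it was at the start of the episode above 0.02 m).
It also fails if it takes over 53 s, if anything falls off the work surface, if the arm or the gripper's body presses on something with over 40 N, if the wrist force passes 120 N, or if a joint passes its speed limit or range.

## Robot

A 6-joint arm with a two-finger parallel gripper is mounted at the origin on the work surface. World frame = base frame: x ahead of the robot, y to its left, z up, the work surface at z = 0. Lengths are in m, angles in rad, forces in N, time in s.
With the tool pointing down it reaches from about 0.4 to 0.825 m from the base axis. Payload 7 kg.
Tool frame: the origin (TCP) lies midway between the tips of the shut fingers; the grasp point (between the pads) lies 19 mm behind it; z points along the fingers, y is the line along which they close (so a half turn about z gives the same grasp; the last joint's range is limited). The gripper opens to 88 mm and grips with 3 to 60 N. Pads are 19 mm wide; open, the fingers measure 130 mm over their backs; the gripper's body (78 mm by 193 mm) begins 47 mm behind the grasp point.
Start: joints at [0.288, 0.359, 0.012, 0, -1.224, -0.288], TCP at [0.675, -0, 0.189] pointing down, gripper open.
Joint ranges: [-3.07, 3.07], [-1.43, 2.12], [-1.02, 1.25], [-3.03, 1.67], [-3.05, -0], [-3.03, 3.03]. Speed limits (rad/s): [2.39, 2.39, 3.01, 3.14, 3.14, 3.14].

## Interface

Orientations are given as [roll, pitch, yaw] about the fixed x, y, z axes, in that order (R = Rz(yaw) Ry(pitch) Rx(roll)).
In Python, from station import arm, grab_frame, camera_params, spot_in gives the robot as it stands.
- The arm moves only by the shell command python3 -m jog 'ROWS' [FORCE]. ROWS is JSON, a list that holds one entry, the list of rows, each a list of 7 numbers: the shift along the tool's x, y, z in mm, then the turn, a rotation vector about the tool's x, y, z in rad, then the finger opening in mm, from 0 to 87.6. In form: [[[x, y, z, wx, wy, wz, fingers], ...]]. A call has 1 to 20 rows; each row is the pose to reach, as a shift and turn from the pose commanded when the call began, along the tool's axes at that moment; what a row does not reach only later rows make up. A row lasts 1/8 s, in which the tool goes at most 62.5 mm and 10.7 degrees, less where a joint would pass 70% of its speed; a pose out of reach is approached as far as the arm can. A call with a gripper value outside its range is refused whole. The fingers move at their own pace and stop on an object; FORCE is the grip in N (left out, the last holds). Time passes only in rows, so rows that repeat a pose let the fingers close. It gives the time, the measured TCP pose, the force, the opening and the grip force at its end, in the units of the state.
- arm.get_state(): the state, without advancing time (a new reading comes with each control period).
- grab_frame(name): name is "scene" or "side" or "wrist"; returns (picture, depth): 480x640x3 uint8, blue, green, red; 480x640 float32, m along the optical axis (not along the pixel's ray), 0 where there is no reading.
- camera_params(name): a dict with "mtx" (3x3 intrinsics, pixels), "k1" (the pictures are not rectified: a ray, as slopes to the right and down, at radius r is drawn at 1 + k1 r^2 times it, then the intrinsics apply), "R" (3x3) and "t" (3): a world point X has camera coordinates R X + t. Camera axes: x right, y down, z forward; pixel columns grow to the right and rows downward; lengths in m; the calibration is good to about 2 mm. A picture is of the moment at which its call begins: read the wrist's pose just before it. camera_params takes no time and is no camera call; for the wrist camera it gives the pose at the moment of the call.
- arm.job_done(): hands the job in; it is judged then, once.
Trained networks look in the newest picture that a camera, given by its name, has taken for a name from the list of things; names that differ only in an ending like _2 or _b are one class to them, and where a whole thing is asked for, a point or a joint stands for the part that bears it (a point fixed in the world has none). Each returns a list of dicts, best first, with "confidence" (0 to 1); they miss things now and then, are a little off and sometimes report something else, mostly with a low value. They report only what shows in the picture. A call takes as long as a camera call.
- spot_in(query, camera): "uv" ([column, row] in pixels, amid what is visible of it).
The state is a dict: "t": time; "q": joint angles; "qd": joint speeds; "joint_efforts": joint torques, N m; "eef_pos": TCP position; "ee_rot": TCP orientation; "force": force on the tool from outside, world axes, zero at the start; "moment": the same for the moment, N m; "width": finger opening in m; "gripper_force": force on a finger pad.
Only numpy, scipy, OpenCV 4.12 (cv2) and the standard library are available. Lean on these libraries where they do the work, as an engineer would, in place of code of your own. Each camera call takes 0.05 s, during which the arm holds its last target. There are 200 camera calls.

## Working session

There is one attempt and no reset: what is moved stays moved. The work goes in short steps, Python scripts to look and compute and a shell command to move; the robot and the scene stay as the last step left them, time stands still between calls to the robot, and variables do not carry over. Pictures are saved under pics/ and viewed, at most 11 in all, crops included, and the job is handed in when it is done.

```bash
mkdir -p pics; cat > h.py <<'E'
import numpy as np, cv2
from station import arm, grab_frame, camera_params, spot_in
def ray(cp,uv):
    K=np.array(cp["mtx"]); k=cp["k1"]
    d=np.array([(uv[0]-K[0,2])/K[0,0],(uv[1]-K[1,2])/K[1,1]]); u=d.copy()
    for _ in range(20): u=d/(1+k*(u@u))
    R=np.array(cp["R"]);t=np.array(cp["t"])
    return -R.T@t, R.T@np.array([u[0],u[1],1.])
def at_z(cp,uv,z):
    o,d=ray(cp,uv); return o+d*(z-o[2])/d[2]
def at_d(cp,uv,dep):
    o,d=ray(cp,uv); return o+d*dep
def proj(cp,X):
    c=np.array(cp["R"])@X+np.array(cp["t"]); u=c[:2]/c[2]; u=u*(1+cp["k1"]*(u@u)); K=np.array(cp["mtx"])
    return np.array([K[0,0]*u[0]+K[0,2],K[1,1]*u[1]+K[1,2]])
E
python3 - <<'E'
from h import *
print(arm.get_state()["eef_pos"],arm.get_state()["ee_rot"])
ims=[]
for c in ["scene","side"]:
    im,d=grab_frame(c); cp=camera_params(c); np.savez(f"{c}.npz",im=im,d=d); cv2.imwrite(f"pics/{c}.png",im)
    print(c,"cam at",-np.array(cp["R"]).T@cp["t"])
    for n in ["cassette","stud_top","catch_lip","slot","stop","spare_cassette","lug","caliper","oiler","dish"]:
        for r in spot_in(n,c)[:2]:
            u=r["uv"]; dd=d[int(u[1]),int(u[0])]
            print(n,np.round(u),round(r["confidence"],2),np.round(at_d(cp,u,dd),3) if dd>0 else None)
E
```

```text
[ 6.74460245e-01 -5.61954588e-05  1.88352349e-01] [ 3.13998180e+00 -1.39605383e-04 -1.57096465e+00]
scene cam at [1.77693027 0.23483786 0.90746923]
stud_top [324. 230.] 0.57 [ 0.482 -0.028  0.094]
stud_top [342. 232.] 0.19 [0.473 0.025 0.088]
catch_lip [344. 232.] 0.75 [0.478 0.029 0.09 ]
catch_lip [481. 261.] 0.58 [0.459 0.436 0.021]
slot [329. 256.] 0.9 [0.59  0.007 0.078]
stop [278. 245.] 0.59 [ 0.677 -0.115  0.156]
spare_cassette [331. 256.] 0.65 [0.599 0.014 0.085]
caliper [365. 243.] 0.64 [0.446 0.09  0.04 ]
caliper [345. 232.] 0.28 [0.473 0.033 0.089]
oiler [160. 259.] 0.67 [ 0.663 -0.474  0.058]
dish [405. 248.] 0.64 [0.398 0.211 0.002]
side cam at [0.36272341 1.00847704 0.73393347]
cassette [311. 241.] 0.71 [0.567 0.032 0.082]
catch_lip [360. 243.] 0.75 [0.458 0.033 0.088]
catch_lip [371. 219.] 0.37 [ 0.45  -0.157  0.037]
slot [310. 243.] 0.6 [0.568 0.042 0.082]
stop [323. 220.] 0.59 [ 0.564 -0.098  0.06 ]
spare_cassette [300. 318.] 0.83 [0.548 0.251 0.049]
lug [368. 215.] 0.57 [ 0.458 -0.164  0.044]
caliper [361. 278.] 0.87 [0.447 0.097 0.042]
dish [375. 323.] 0.77 [0.407 0.192 0.004]
```

```bash
python3 - <<'E'
import cv2
a=cv2.imread("pics/side.png")[170:350,200:440]; cv2.imwrite("pics/side_c.png",cv2.resize(a,(800,600),interpolation=cv2.INTER_CUBIC))
E
```

```text
(no output)
```

View pics/side_c.png

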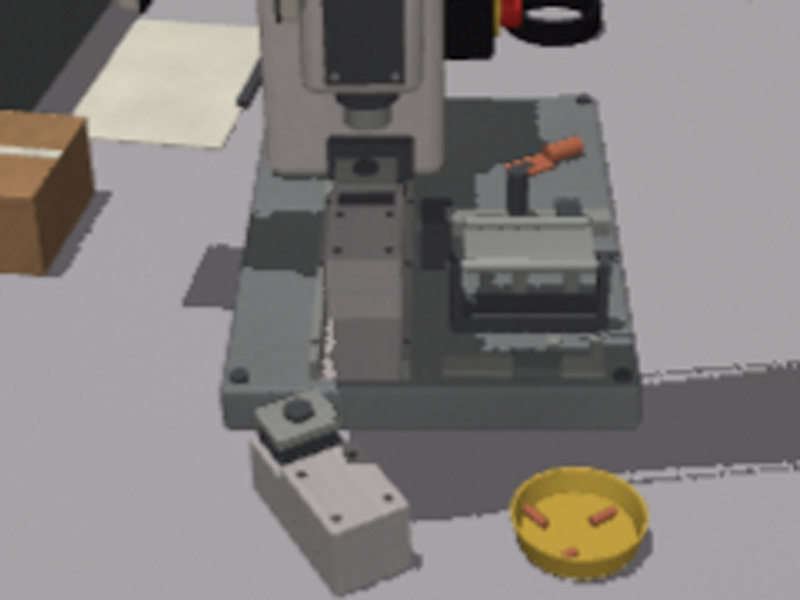

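View pics/scene.png

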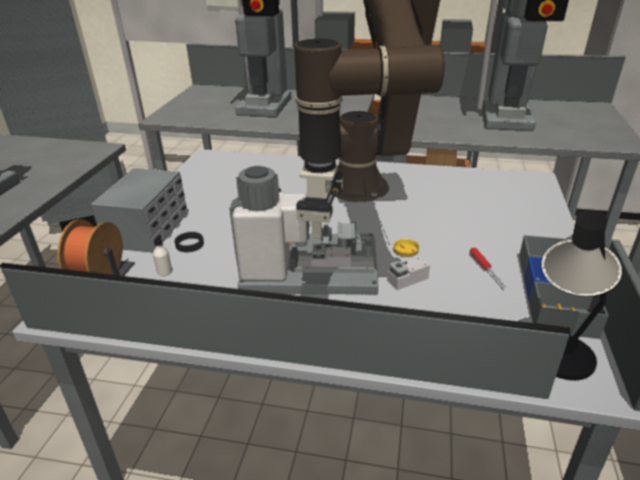

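The side view shows the machine's bed with its left edge at the front (near corners at crop 222,385 and 640,380), the stud at crop (517,185) with the lip in front of it, the cassette in the channel at (365,290), and the lug at (560,150). The scene view shows the head on the left of the machine, seen from behind, and the arm above it.

```bash
python3 - <<'E'
from h import *
cp=camera_params("side"); 
C={(140,150):(222,385),(-130,150):(640,380),(-130,-240):(600,97)}
P={k:at_z(cp,(200+v[0]*.3,170+v[1]*.3),.035) for k,v in C.items()}
for k,v in P.items(): print(k,np.round(v,4))
v=P[(140,150)]-P[(-130,150)]; print("yaw",np.degrees(np.arctan2(v[1],v[0])),np.linalg.norm(v))
print("stud",at_z(cp,(200+517*.3,170+165*.3),.108), "lip ends",at_z(cp,(200+460*.3,170+212*.3),.1))
im,d=grab_frame("wrist");cp=camera_params("wrist");cv2.imwrite("pics/w0.png",im)
print(-np.array(cp["R"]).T@cp["t"],np.array(cp["R"])[2])
E
```

```text
(140, 150) [0.6431 0.1469 0.035 ]
(-130, 150) [0.3805 0.1    0.035 ]
(-130, -240) [ 0.4361 -0.2707  0.035 ]
yaw 10.13443918264597 0.26681870005309266
stud [ 0.4766159  -0.03190991  0.108     ] lip ends [0.50823457 0.0210735  0.1       ]
[ 0.67475657 -0.08072228  0.38418961] [-6.14399768e-04  2.95302398e-01 -9.55403641e-01]
```

View pics/w0.png

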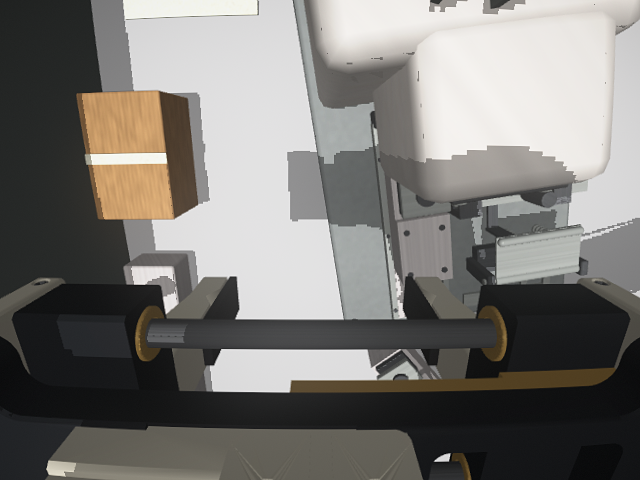

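The wrist view shows the head at top right, the cassette top (415,245), the lip (540,250) and the fingers in the foreground. Estimate so far: origin (0.531,-0.024), yaw about 9.5°. I'll go to the working yaw (camera on the machine's front side), with the TCP high over the channel, and look from there.

```bash
python3 -m jog '[[[0,0,-60,0,0,0,60],[-30,30,-60,0,0,0.18,60],[-78,79,-60,0,0,0.4,60],[-78,79,-60,0,0,0.6,60],[-78,79,-60,0,0,0.8,60],[-78,79,-60,0,0,1.0,60],[-78,79,-60,0,0,1.2,60],[-78,79,-60,0,0,1.405,60],[-78,79,-60,0,0,1.405,60],[-78,79,-60,0,0,1.405,60]]]' 40
python3 - <<'E'
from h import *
s=arm.get_state(); print(s["q"],s["eef_pos"],s["ee_rot"])
cp=camera_params("wrist");im,d=grab_frame("wrist");cv2.imwrite("pics/w1.png",im);np.savez("w1.npz",im=im,d=d,**cp)
for n in ["cassette","stud_top","catch_lip","slot"]:
    for r in spot_in(n,"wrist")[:2]:
        u=r["uv"]; dd=d[int(u[1]),int(u[0])]; print(n,np.round(u),round(r["confidence"],2),np.round(at_d(cp,u,dd),4))
E
```

```text
t: 2.4
eef_pos: [0.596, 0.078, 0.2493]
ee_rot: [3.142, 0.0, -2.975]
force: [0.7, 0.5, 0.4]
width: 0.0598
gripper_force: 0.0
[ 4.54883886e-01  2.05256926e-01 -6.34822966e-02 -2.80143184e-05
 -1.30191587e+00 -1.85904745e+00] [0.59597329 0.07798722 0.24933215] [ 3.14152661e+00  1.27732300e-04 -2.97496734e+00]
cassette [260. 177.] 0.78 [0.5723 0.0065 0.0825]
stud_top [240.  78.] 0.82 [ 0.4779 -0.0211  0.0974]
catch_lip [295.  75.] 0.92 [0.4653 0.0296 0.088 ]
slot [260. 182.] 0.83 [0.5767 0.0069 0.0831]
```

View pics/w1.png

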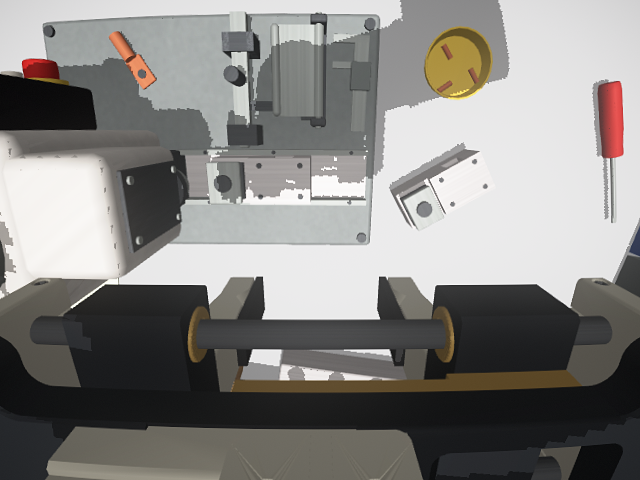

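The wrist view shows it all: bed corners at (380,15), (370,243) and (42,22), the stud top at about (235,72), the lip along columns 273-283 (rows 24-116), and the cassette's end edge at column 311, rows 157-200. Fit the pose from these.

```bash
python3 - <<'E'
from h import *
from scipy.optimize import least_squares
w=np.load("w1.npz"); cp={k:w[k] for k in["mtx","R","t"]};cp["k1"]=float(w["k1"])
M=np.array([[-130,150,35],[140,150,35],[-130,-240,35],[-55,0,108],[-60,38,93]])/1000
U=np.array([[380,15],[370,243],[42,22],[234,72],[277,70]])
def T(p,m): 
    c,s=np.cos(p[2]),np.sin(p[2]); return np.array([p[0]+c*m[0]-s*m[1],p[1]+s*m[0]+c*m[1],m[2]])
f=lambda p:np.concatenate([proj(cp,T(p,m))-u for m,u in zip(M,U)])
r=least_squares(f,[.531,-.024,.166],loss="soft_l1"); p=r.x; print(p,np.degrees(p[2]));print(np.round(f(p).reshape(-1,2),1))
for u in [(311,157),(311,178),(311,200)]:
    q=at_z(cp,u,.083)[:2]-p[:2]; c,s=np.cos(p[2]),np.sin(p[2]); print("end face m",np.round([c*q[0]+s*q[1],-s*q[0]+c*q[1]],4))
im=w["im"].copy()
for y in(36,44):
  for x in(-102,-18): cv2.circle(im,tuple(int(v) for v in proj(cp,T(p,np.array([x,y,94])/1000))),1,(0,0,255),-1)
cv2.circle(im,tuple(int(round(v)) for v in proj(cp,T(p,np.array([-55,0,108])/1000))),1,(0,0,255),-1)
cv2.imwrite("pics/w1c.png",cv2.resize(im[0:250,170:400],None,fx=2.4,fy=2.4,interpolation=cv2.INTER_NEAREST))
np.save("p.npy",p)
E
```

```text
[ 0.52966894 -0.01666223  0.16213503] 9.289653069272807
[[ 3.5 -2.5]
 [ 2.3  3. ]
 [-0.5 -0.7]
 [-0.5  1.2]
 [-1.1  0.1]]
end face m [0.0239 0.0717]
end face m [0.0462 0.0717]
end face m [0.0704 0.0716]
```

View pics/w1c.png

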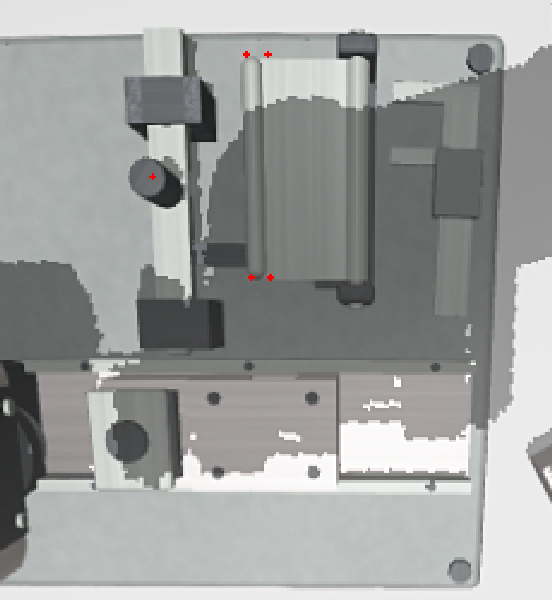

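The overlay matches stud and lip within about 1–2 mm (shift −1 mm in y). The end face is at y 71.7, so the cassette is 42 mm short, within the stated range.

```bash
cat >> h.py <<'E'
P=np.array([.5297,-.0178,.1621])
def where():
    s=arm.get_state(); q=np.array(s["eef_pos"][:2])-P[:2]; c,S=np.cos(P[2]),np.sin(P[2])
    print("m mm:",np.round(1e3*np.array([c*q[0]+S*q[1],-S*q[0]+c*q[1],s["eef_pos"][2]]),1),"yaw err",np.round(s["ee_rot"][2]-P[2]+np.pi,4),"f",np.round(s["force"],1),"w",s["width"],"t",s["t"])
E
python3 -c "
from h import *
where()"
```

```text
m mm: [ 80.8  83.8 249.2] yaw err 0.005 f [-0.4  0.  -0.2] w 0.060205208018153614 t 2.65
```

```bash
python3 -m jog '[[[31,36,0,0,0,0.005,30],[31,36,50,0,0,0.005,30],[31,36,100,0,0,0.005,30],[31,36,150,0,0,0.005,30],[31,36,180,0,0,0.005,30],[31,36,189,0,0,0.005,30],[31,36,189,0,0,0.005,30]]]' 60
python3 - <<'E'
from h import *
where()
im,d=grab_frame("side");cv2.imwrite("pics/s2.png",cv2.resize(im[150:350,220:420],(600,600),interpolation=cv2.INTER_CUBIC))
E
```

```text
t: 3.52
eef_pos: [0.5598, 0.1084, 0.0606]
ee_rot: [-3.141, -0.0, -2.98]
force: [0.5, 0.5, -0.9]
width: 0.0299
gripper_force: 0.0
m mm: [ 50.1 119.7  60.6] yaw err -0.0007 f [ 0.5  0.5 -0.9] w 0.029919259667661603 t 3.525
```

View pics/s2.png

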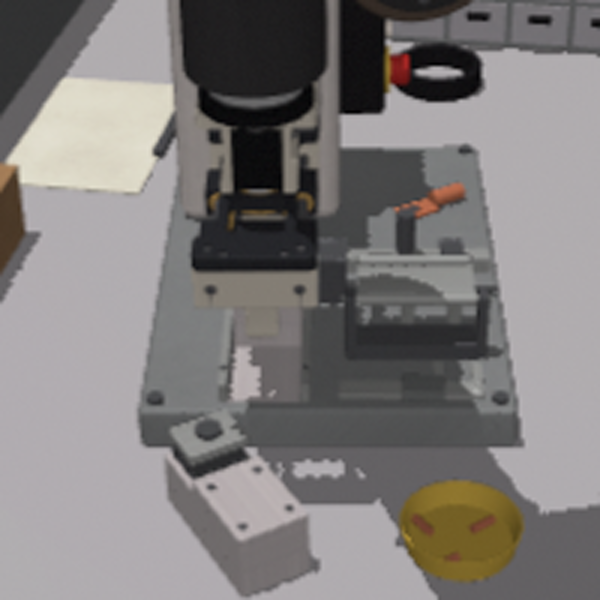

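The gripper stands over the channel behind the cassette, clear of the spare one and the catch. Push slowly.

```bash
python3 -m jog '[[[0,-5,0,0,0,0,30],[0,-8,0,0,0,0,30],[0,-10,0,0,0,0,30],[0,-12,0,0,0,0,30],[0,-14,0,0,0,0,30],[0,-16,0,0,0,0,30],[0,-18,0,0,0,0,30],[0,-20,0,0,0,0,30],[0,-23,0,0,0,0,30],[0,-26,0,0,0,0,30],[0,-29,0,0,0,0,30],[0,-32,0,0,0,0,30],[0,-35,0,0,0,0,30],[0,-38,0,0,0,0,30],[0,-41,0,0,0,0,30],[0,-44,0,0,0,0,30],[0,-47,0,0,0,0,30]]]'
python3 -c "
from h import *
where()"
```

```text
t: 5.7
eef_pos: [0.567, 0.0618, 0.0603]
ee_rot: [3.142, -0.0, -2.981]
force: [0.2, 0.4, 0.0]
width: 0.0296
gripper_force: 0.0
m mm: [49.7 72.5 60.3] yaw err -0.0013 f [0.2 0.4 0. ] w 0.029619876433600145 t 5.7
```

```bash
python3 -m jog '[[[0,-2,0,0,0,0,30],[0,-4,0,0,0,0,30],[0,-6,0,0,0,0,30]]]'
python3 - <<'E'
from h import *
where()
im,d=grab_frame("side");cv2.imwrite("pics/s3.png",cv2.resize(im[190:290,250:350],(600,600),interpolation=cv2.INTER_CUBIC))
E
```

```text
t: 6.08
eef_pos: [0.568, 0.056, 0.0603]
ee_rot: [3.142, 0.0, -2.981]
force: [-0.2, -0.5, -0.7]
width: 0.0303
gripper_force: 0.0
m mm: [49.7 66.6 60.3] yaw err -0.0012 f [-0.2 -0.5 -0.7] w 0.03031245185412238 t 6.075
```

View pics/s3.png

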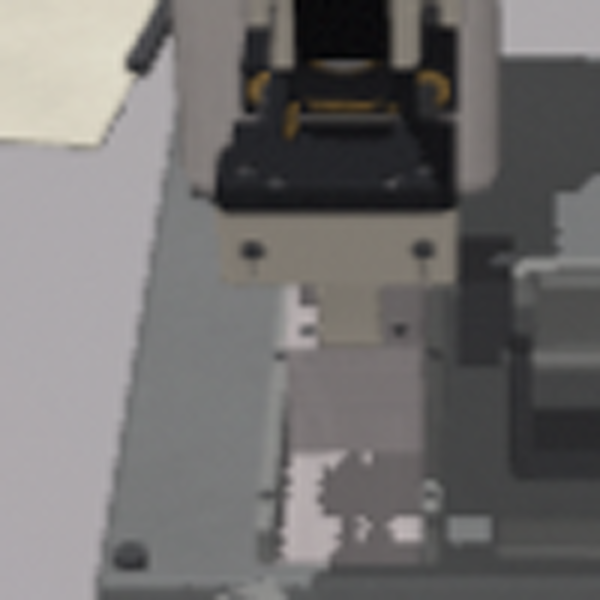

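```bash
python3 - <<'E'
from h import *
cp=camera_params("side"); c,s=np.cos(P[2]),np.sin(P[2])
def pr(m):
    m=np.array(m)/1e3; u=proj(cp,np.array([P[0]+c*m[0]-s*m[1],P[1]+s*m[0]+c*m[1],m[2]])); return np.round((u-[250,190])*6)
for m in [(50,30,83),(50,30,35),(50,72,83),(50,72,35),(50,102,60),(50,81,60),(50,140,35),(-130,150,35),(140,150,35)]: print(m,pr(m))
cpw=camera_params("wrist")
for _ in range(1):
    im,d=grab_frame("wrist"); cv2.imwrite("pics/w4.png",im)
for n in ["cassette","slot"]:
    for cam in ["wrist","scene","side"]:
        print(n,cam,[(np.round(r["uv"]),round(r["confidence"],2)) for r in spot_in(n,cam)[:2]])
E
```

```text
(50, 30, 83) [355. 284.]
(50, 30, 35) [358. 389.]
(50, 72, 83) [352. 346.]
(50, 72, 35) [355. 453.]
(50, 102, 60) [351. 445.]
(50, 81, 60) [352. 412.]
(50, 140, 35) [349. 565.]
(-130, 150, 35) [860. 581.]
(140, 150, 35) [ 94. 583.]
cassette wrist [(array([240., 256.]), 0.91)]
cassette scene []
cassette side [(array([309., 254.]), 0.79), (array([340., 419.]), 0.46)]
slot wrist [(array([241., 259.]), 0.75)]
slot scene [(array([329., 256.]), 0.9)]
slot side [(array([309., 252.]), 0.59)]
```

View pics/w4.png

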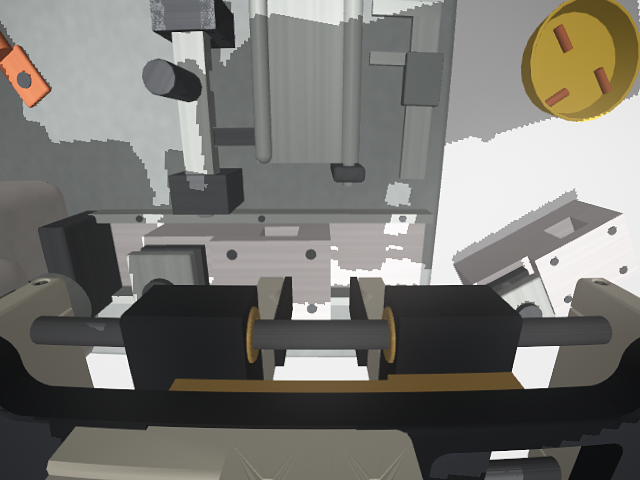

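The cassette's end still lies at y 72 (column 330), and the finger bottoms look higher than the reported TCP height. Check with depth.

```bash
python3 - <<'E'
from h import *
where()
c,s=np.cos(P[2]),np.sin(P[2])
def tom(X): q=X[:2]-P[:2]; return np.round(1e3*np.array([c*q[0]+s*q[1],-s*q[0]+c*q[1],X[2]]))
cp=camera_params("side");im,d=grab_frame("side")
for r in [220,226,232,236,238,240,242,244,246,248,250,254,258,262,266,270]:
    print("side",r,tom(at_d(cp,(308,r),d[r,308])),im[r,308])
cp=camera_params("wrist");im,d=grab_frame("wrist")
for u in [(262,281),(270,281),(275,300),(285,285),(360,281),(370,281)]: print("wrist",u,tom(at_d(cp,u,d[u[1],u[0]])),d[u[1],u[0]])
E
```

```text
m mm: [49.7 66.8 60.3] yaw err -0.0012 f [-0.6  0.   0.2] w 0.03013416906859397 t 6.475
side 220 [ 45. 163. 208.] [42 39 38]
side 226 [ 45. 162. 194.] [105 113 118]
side 232 [ 46. 156. 177.] [114 122 128]
side 236 [ 46. 153. 165.] [114 123 129]
side 238 [ 49. 101. 127.] [109 118 123]
side 240 [ 49.  98. 120.] [109 117 123]
side 242 [ 49.  99. 116.] [110 119 125]
side 244 [ 50.  99. 110.] [113 121 126]
side 246 [ 50.  96. 103.] [113 122 128]
side 248 [51. 71. 81.] [111 112 118]
side 250 [52. 71. 76.] [114 114 120]
side 254 [52. 68. 63.] [114 114 119]
side 258 [52. 73. 56.] [114 114 119]
side 262 [52. 71. 44.] [115 115 120]
side 266 [52. 76. 36.] [ 98  98 103]
side 270 [52. 92. 37.] [ 99  98 103]
wrist (262, 281) [ 38.  38. 107.] 0.16217236
wrist (270, 281) [ 38.  42. 106.] 0.1630126
wrist (275, 300) [ 42.  46. 118.] 0.15228619
wrist (285, 285) [ 39.  49. 109.] 0.1607658
wrist (360, 281) [ 38.  86. 107.] 0.16230227
wrist (370, 281) [ 38.  91. 107.] 0.16230915
```

Depth shows that the fingertips' real height is about 100 mm where the state says 60: the tips end about 40 mm short of the reported TCP. So the gripper passed over the cassette and touched nothing. Back off in y, descend about 38 mm more and verify with the side depth.

```bash
python3 -m jog '[[[0,25,0,0,0,0,30],[0,54,0,0,0,0,30],[0,54,0,0,0,0,30],[0,54,15,0,0,0,30],[0,54,28,0,0,0,30],[0,54,36,0,0,0,30],[0,54,36,0,0,0,30]]]'
cat >> h.py <<'E'
def tom(X): c,s=np.cos(P[2]),np.sin(P[2]); q=X[:2]-P[:2]; return np.round(1e3*np.array([c*q[0]+s*q[1],-s*q[0]+c*q[1],X[2]]))
def col(u,rows):
    cp=camera_params("side");im,d=grab_frame("side")
    for r in rows: print("side",r,tom(at_d(cp,(u,r),d[r,u])))
E
python3 - <<'E'
from h import *
where(); col(307,range(258,292,2))
E
```

```text
t: 7.45
eef_pos: [0.5587, 0.1086, 0.0231]
ee_rot: [-3.141, -0.002, -2.981]
force: [0.7, 1.1, -0.2]
width: 0.03
gripper_force: 0.0
m mm: [ 49.  120.1  23.1] yaw err -0.0019 f [ 0.7  1.1 -0.2] w 0.029992483099681132 t 7.45
side 258 [ 46. 213. 155.]
side 260 [ 47. 210. 147.]
side 262 [ 47. 206. 140.]
side 264 [ 47. 206. 135.]
side 266 [ 47. 207. 131.]
side 268 [ 51. 153.  87.]
side 270 [ 51. 151.  81.]
side 272 [ 51. 152.  76.]
side 274 [ 51. 151.  70.]
side 276 [ 51. 149.  64.]
side 278 [ 53. 122.  37.]
side 280 [ 53. 124.  34.]
side 282 [ 53. 134.  36.]
side 284 [ 52. 144.  38.]
side 286 [ 52. 146.  35.]
side 288 [ 52. 148.  31.]
side 290 [ 53. 146.  24.]
```

Tips now at about z 62, as intended. Push.

```bash
python3 -m jog '[[[0,-6,4,0,0,0,30],[0,-11,4,0,0,0,30],[0,-14,4,0,0,0,30],[0,-16,4,0,0,0,30],[0,-18,4,0,0,0,30],[0,-20,4,0,0,0,30],[0,-23,4,0,0,0,30],[0,-26,4,0,0,0,30],[0,-29,4,0,0,0,30],[0,-32,4,0,0,0,30],[0,-35,4,0,0,0,30]]]'
python3 - <<'E'
from h import *
where(); col(307,range(252,272,2))
E
```

```text
t: 8.88
eef_pos: [0.5653, 0.0754, 0.0205]
ee_rot: [3.141, 0.001, -2.98]
force: [-0.6, 3.9, -0.6]
width: 0.03
gripper_force: 2.5
m mm: [50.2 86.2 20.5] yaw err -0.0009 f [-0.6  3.9 -0.6] w 0.030004969403770333 t 8.875
side 252 [ 48. 173. 141.]
side 254 [ 48. 173. 136.]
side 256 [ 49. 174. 131.]
side 258 [ 49. 174. 127.]
side 260 [ 52. 117.  82.]
side 262 [ 52. 117.  76.]
side 264 [ 52. 115.  70.]
side 266 [ 53. 115.  64.]
side 268 [54. 87. 39.]
side 270 [54. 90. 36.]
```

Contact: 3.9 N push force. Continue gently to the stop.

```bash
python3 -m jog '[[[0,-3,0,0,0,0,30],[0,-6,0,0,0,0,30],[0,-9,0,0,0,0,30],[0,-12,0,0,0,0,30],[0,-15,0,0,0,0,30],[0,-18,0,0,0,0,30],[0,-20,0,0,0,0,30]]]'; python3 -c "
from h import *
where()"; python3 -m jog '[[[0,-1.5,0,0,0,0,30],[0,-3,0,0,0,0,30]]]'; python3 -c "
from h import *
where()"
```

```text
t: 9.8
eef_pos: [0.5684, 0.0555, 0.0204]
ee_rot: [3.141, 0.001, -2.981]
force: [-1.2, 4.8, 1.2]
width: 0.0302
gripper_force: 2.7
m mm: [50.  66.1 20.4] yaw err -0.0011 f [-1.2  4.8  1.2] w 0.030175514701171798 t 9.8
t: 10.05
eef_pos: [0.5689, 0.0525, 0.0204]
ee_rot: [3.141, 0.001, -2.981]
force: [-1.7, 5.2, 1.8]
width: 0.0299
gripper_force: 2.7
m mm: [50.  63.1 20.4] yaw err -0.0011 f [-1.7  5.2  1.8] w 0.02988957552115369 t 10.05
```

```bash
python3 -m jog '[[[0,-1,0,0,0,0,30],[0,-2,0,0,0,0,30]]]'; python3 -m jog '[[[0,-1,0,0,0,0,30],[0,-1,0,0,0,0,30]]]'
```

```text
t: 10.3
eef_pos: [0.5692, 0.0506, 0.0205]
ee_rot: [3.141, 0.001, -2.981]
force: [-1.0, 5.2, 0.5]
width: 0.0297
gripper_force: 2.7
t: 10.55
eef_pos: [0.5693, 0.0498, 0.0204]
ee_rot: [3.141, 0.001, -2.981]
force: [-1.7, 5.3, 1.1]
width: 0.0297
gripper_force: 3.1
```

```bash
for i in 1 2 3; do python3 -m jog '[[[0,-1,0,0,0,0,30],[0,-1,0,0,0,0,30]]]' | grep -E "eef_pos|force"; done; python3 -c "
from h import *
where()"
```

```text
eef_pos: [0.5699, 0.0497, 0.0205]
force: [-1.7, 10.5, -0.4]
gripper_force: 5.0
eef_pos: [0.57, 0.0496, 0.0205]
force: [-2.7, 14.9, 2.1]
gripper_force: 7.6
eef_pos: [0.5701, 0.0496, 0.0206]
force: [-4.0, 20.2, 2.7]
gripper_force: 10.2
m mm: [50.8 60.  20.6] yaw err -0.0009 f [-4.  20.2  2.7] w 0.029789488496025973 t 11.3
```

The cassette is home: motion stopped and the force rose to 20 N. Back off, rise, and go over the stud and lip.

```bash
python3 -m jog '[[[0,10,0,0,0,0,30],[0,20,0,0,0,0,30],[0,20,-50,0,0,0,25],[0,20,-100,0,0,0,25],[50,20,-100,0,0,0,25],[100,20,-100,0,0,0,25],[132,0,-100,0,0,0,25],[132,-37,-100,0,0,0,25],[132,-37,-100,0,0,0,25],[132,-37,-100,0,0,0,25]]]'
python3 - <<'E'
from h import *
where()
im,d=grab_frame("wrist");cv2.imwrite("pics/w5.png",im)
im,d=grab_frame("side");cv2.imwrite("pics/s5.png",cv2.resize(im[170:290,270:420],(750,600),interpolation=cv2.INTER_CUBIC))
E
```

```text
t: 12.55
eef_pos: [0.4451, -0.0117, 0.1202]
ee_rot: [-3.141, -0.0, -2.982]
force: [0.4, 1.0, -0.3]
width: 0.0247
gripper_force: 0.0
m mm: [-82.5  19.7 120.2] yaw err -0.0022 f [ 0.4  1.  -0.3] w 0.024691878820457498 t 12.55
```

View pics/s5.png

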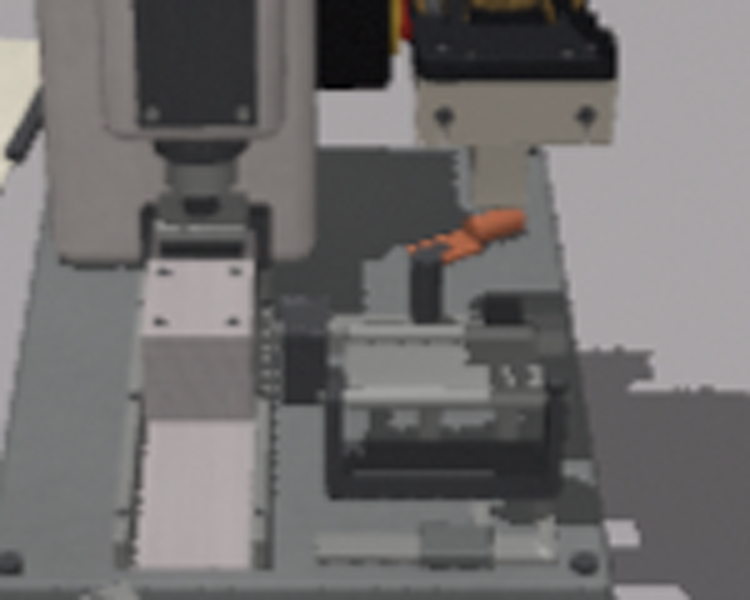

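The cassette's end edge is at row 335 (predicted 336 when home), and the fingers hang behind the stud. Descend onto the lip.

```bash
python3 -m jog '[[[0,0,30,0,0,0,25],[0,0,50,0,0,0,25],[0,0,60,0,0,0,25],[0,0,62,0,0,0,25],[0,0,62,0,0,0,25]]]'; for i in 1 2 3; do python3 -m jog '[[[0,0,1,0,0,0,25],[0,0,2,0,0,0,25]]]' | grep -E "eef_pos|^force"; done
python3 - <<'E'
from h import *
where(); col(368,range(210,226))
E
```

```text
t: 13.28
eef_pos: [0.4456, -0.0112, 0.0587]
ee_rot: [-3.142, 0.001, -2.98]
force: [0.2, -0.6, 0.1]
width: 0.0249
gripper_force: 0.0
eef_pos: [0.4455, -0.0114, 0.0566]
force: [-0.5, 0.8, -0.2]
eef_pos: [0.4455, -0.0116, 0.0546]
force: [-0.8, -1.9, 6.6]
eef_pos: [0.4455, -0.0117, 0.0526]
force: [-0.5, -1.5, 6.5]
m mm: [-82.1  19.6  52.6] yaw err -0.001 f [-0.5 -1.5  6.5] w 0.02501091091903023 t 14.025
side 210 [-74. 109. 199.]
side 211 [-74. 116. 200.]
side 212 [-74. 115. 197.]
side 213 [-74. 118. 197.]
side 214 [-74. 113. 192.]
side 215 [-74. 117. 192.]
side 216 [-74. 114. 187.]
side 217 [-74. 116. 187.]
side 218 [-75. 111. 181.]
side 219 [-75. 110. 178.]
side 220 [-75. 106. 173.]
side 221 [-75. 108. 172.]
side 222 [-75. 109. 170.]
side 223 [-75. 108. 167.]
side 224 [-75. 108. 165.]
side 225 [-75. 106. 162.]
```

```bash
python3 -m jog '[[[0,0,1,0,0,0,25],[0,0,2,0,0,0,25],[0,0,3,0,0,0,25],[0,0,3,0,0,0,25]]]'
python3 -c "
from h import *
where()"
```

```text
t: 14.58
eef_pos: [0.4456, -0.0118, 0.0497]
ee_rot: [-3.141, 0.001, -2.98]
force: [0.2, -3.4, 8.2]
width: 0.0249
gripper_force: 3.2
m mm: [-82.   19.5  49.7] yaw err -0.0009 f [ 0.2 -3.4  8.2] w 0.024946920536683508 t 14.575
```

About 5.5 mm down with 8 N, so the catch is released. Push the stud (tool −x).

```bash
python3 -m jog '[[[-3,0,0,0,0,0,25],[-6,0,0,0,0,0,25],[-8,0,0,0,0,0,25],[-10,0,0,0,0,0,25],[-12,0,0,0,0,0,25],[-14,0,0,0,0,0,25],[-16,0,0,0,0,0,25]]]'
python3 -c "
from h import *
where()"
```

```text
t: 15.45
eef_pos: [0.4586, -0.0096, 0.0488]
ee_rot: [-3.141, -0.004, -2.981]
force: [-8.2, 0.7, 9.1]
width: 0.0249
gripper_force: 5.0
m mm: [-68.9  19.6  48.8] yaw err -0.002 f [-8.2  0.7  9.1] w 0.02487889831225429 t 15.45
```

```bash
python3 -m jog '[[[-1,0,0,0,0,0,25],[-2,0,0,0,0,0,25]]]'; python3 -c "
from h import *
where()"; python3 -m jog '[[[-1,0,0,0,0,0,25],[-2,0,0,0,0,0,25]]]';python3 -c "
from h import *
where()
im,d=grab_frame('wrist');cv2.imwrite('pics/w6.png',im)
im,d=grab_frame('side');cv2.imwrite('pics/s6.png',cv2.resize(im[170:290,270:420],(750,600),interpolation=cv2.INTER_CUBIC))"
```

```text
t: 15.7
eef_pos: [0.4605, -0.0093, 0.0488]
ee_rot: [-3.141, -0.004, -2.981]
force: [-7.5, 0.9, 8.1]
width: 0.0252
gripper_force: 4.9
m mm: [-66.9  19.6  48.8] yaw err -0.0019 f [-7.5  0.9  8.1] w 0.025192933011190632 t 15.7
t: 15.95
eef_pos: [0.4625, -0.0089, 0.0489]
ee_rot: [-3.141, -0.004, -2.981]
force: [-8.3, 0.3, 9.7]
width: 0.0249
gripper_force: 4.9
m mm: [-64.9  19.6  48.9] yaw err -0.0019 f [-8.3  0.3  9.7] w 0.024860980847243988 t 15.95
```

View pics/s6.png

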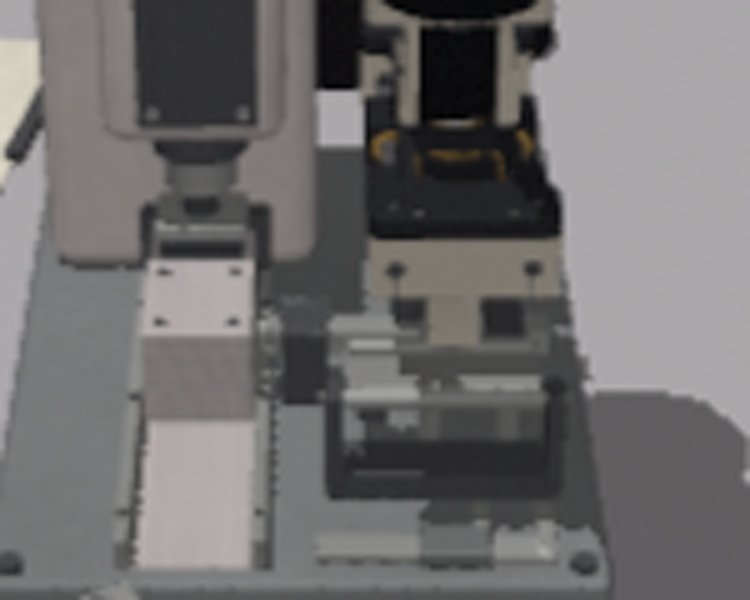

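The fingers stand on the lip and behind the stud; motion is 1:1 at a steady 8 N, so the bolt is sliding. Continue.

```bash
python3 -m jog '[[[-2,0,0,0,0,0,25],[-4,0,0,0,0,0,25],[-6,0,0,0,0,0,25],[-8,0,0,0,0,0,25],[-10,0,0,0,0,0,25],[-12,0,0,0,0,0,25],[-14,0,0,0,0,0,25],[-16,0,0,0,0,0,25]]]' | grep ^force; python3 -c "
from h import *
where()"; for i in 1 2 3; do python3 -m jog '[[[-1,0,0,0,0,0,25],[-2,0,0,0,0,0,25]]]' | grep -E "^force|eef_pos"; done; python3 -c "
from h import *
where()"
```

```text
force: [-8.5, 1.3, 8.9]
m mm: [-49.   19.6  48.8] yaw err -0.002 f [-8.5  1.3  8.9] w 0.025177711521423972 t 17.05
eef_pos: [0.4802, -0.0061, 0.0488]
force: [-7.5, 0.7, 8.3]
eef_pos: [0.4821, -0.0058, 0.0488]
force: [-8.8, 0.8, 8.2]
eef_pos: [0.4839, -0.0055, 0.0488]
force: [-10.2, 0.8, 10.4]
m mm: [-43.2  19.6  48.8] yaw err -0.0019 f [-10.2   0.8  10.4] w 0.02507735838726981 t 17.8
```

```bash
for i in 1 2 3; do python3 -m jog '[[[-1,0,0,0,0,0,25],[-2,0,0,0,0,0,25]]]' | grep -E "^force|eef_pos"; done; python3 -c "
from h import *
where()"
```

```text
eef_pos: [0.4839, -0.0056, 0.0484]
force: [-14.8, 1.6, 14.0]
eef_pos: [0.4839, -0.0057, 0.0482]
force: [-22.9, 2.7, 21.5]
eef_pos: [0.4839, -0.0057, 0.0481]
force: [-28.8, 3.8, 25.6]
m mm: [-43.2  19.3  48.1] yaw err -0.0038 f [-28.8   3.8  25.6] w 0.024982104973394172 t 18.55
```

Hard end reached: the bolt is home. Ease the push, lift straight up to release the catch, then clear.

```bash
python3 -m jog '[[[3,0,0,0,0,0,25],[5,0,0,0,0,0,25],[6,0,-3,0,0,0,25],[6,0,-6,0,0,0,25],[6,0,-9,0,0,0,25],[7,0,-13,0,0,0,25],[12,0,-18,0,0,0,25],[15,0,-40,0,0,0,25],[15,0,-90,0,0,0,25],[60,0,-100,0,0,0,25],[100,0,-100,0,0,0,25],[100,0,-100,0,0,0,25]]]'
python3 - <<'E'
from h import *
where()
im,d=grab_frame("side");cp=camera_params("side");cv2.imwrite("pics/s7.png",cv2.resize(im[190:290,270:395],(750,600),interpolation=cv2.INTER_CUBIC))
c,s=np.cos(P[2]),np.sin(P[2])
for m in [(-55,0,108),(-25,0,108),(50,30,83),(-60,40,94),(-60,40,87)]:
    m=np.array(m)/1e3; print(m,np.round((proj(cp,np.array([P[0]+c*m[0]-s*m[1],P[1]+s*m[0]+c*m[1],m[2]]))-[270,190])*6))
E
```

```text
t: 20.05
eef_pos: [0.3925, -0.0201, 0.1504]
ee_rot: [3.14, 0.003, -2.98]
force: [0.0, -0.4, 1.3]
width: 0.0247
gripper_force: 0.0
m mm: [-135.8   19.9  150.4] yaw err -0.0009 f [ 0.  -0.4  1.3] w 0.02468687628471186 t 20.05
[-0.055  0.     0.108] [512. 184.]
[-0.025  0.     0.108] [433. 185.]
[0.05  0.03  0.083] [235. 284.]
[-0.06   0.04   0.094] [529. 272.]
[-0.06   0.04   0.087] [529. 288.]
```

View pics/s7.png

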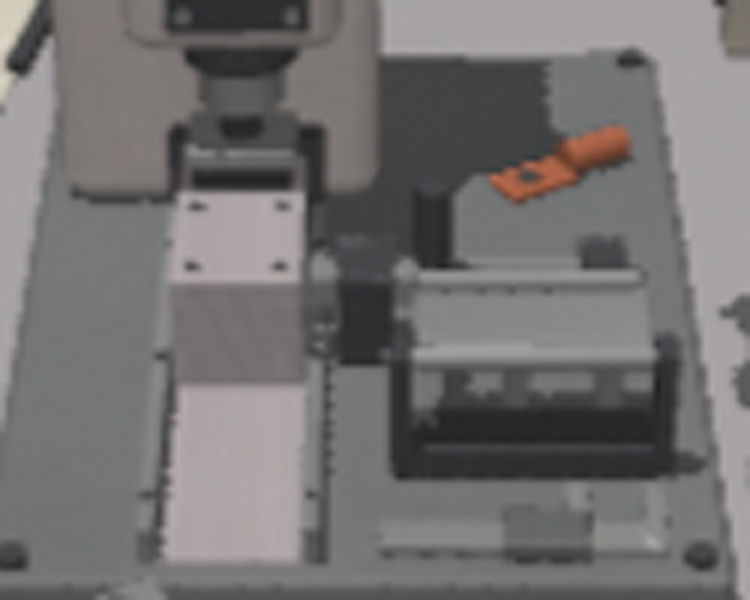

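The stud is at column 433, the home position. The lip is at row 273, so the catch is up, and the cassette's end edge is at row 284, home. Handing in.

```bash
python3 -c "
from station import arm
print(arm.job_done())"
```

```text
the job is handed in; nothing more can be done
None
```

The cassette is home against the stop, the bolt is fully home with the catch sprung back up, and the gripper is clear; I handed the job in at about 20 s, and the hand-in returned no verdict.

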